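Lock the background plate into the fly-tying stand

TASK

Take the square-cornered background plate out of the wooden rack, slide it all the way down into the slot of the steel stand and let go of it. Then turn the knurled collar on the stand's stem until its hidden keyways drop over the pins, push it down fully home against its spring, and finish while still holding it there. Leave the round-topped gauge in the rack and do not knock the other things on the bench about.

Things in the scene. Friction and masses are not known exactly. Their poses are not given: they have to be found in the camera images.
- plate: Background plate: grey flat rectangular panel, square corners, 6 mm thick (its x) x 80 mm wide (its y) x 70 mm tall (its z), 90 g. Origin: middle of its bottom edge. Starts upright in one of the rack's two parallel slots, 70 mm apart (bottom edge 12 mm above the table, lower 22 mm inside the slot). Either way round fits the stand.
- gauge: Bystander in the rack's other slot: grey panel, same thickness and width as the plate, round top, 70 mm tall. Origin: middle of its bottom edge. Axes as the plate. Stays in the rack.
- rack: Fixed light-wood rack, 120 x 120 mm, 34 mm tall. Origin: middle of its underside. Its slots run along its y, centred at x = -35 and +35 mm; slot floor 12 mm above the table.
- pedestal: Fixed dark steel stand: base 130 (x) x 260 (y) x 20 mm thick. Origin: middle of its underside. On its +y half an aluminium slot block (104 mm long, lips 46 mm above the table), on its -y half, 145 mm away, a smooth round stem 25 mm across, top 97 mm above the table, with three small pins hidden inside the knurled collar.
- slot (a point): Centre of the floor of the slot in the stand's aluminium block, 20 mm above the table. The slot is 8.5 mm wide (along the point's x) x 84 mm long (along its y), 20 mm deep, with flared lips above that (6 mm more, on the long sides only). The seated plate's origin is at this point.
- seat (a point): On the stem's axis, on top of the shoulder, 30 mm above the table: the collar's underside is here when fully home. Once keyed, the collar drops 8 mm freely onto a spring sleeve (underside 8 mm above this point); the last 8 mm must be pushed against the spring, 5 N rising to 11 N; let go, it rises again. Axes as the stand's.
- collar: Loose knurled steel collar, 48 mm across, 38 mm tall, 160 g, on the stem. Origin: centre of its underside; z up. Starts resting on pins, underside 16 mm above seat. Has three hidden keyways 120 degrees apart, one along its x. The pins' direction is not given: turning it either way, under 100 degrees, brings the keyways over the pins (they pass within about 0.1 rad); it can then go down.
- spool_a: Bystander: small thread spool, 32 mm across, 40 mm tall, standing between rack and stand. Origin: centre of its underside.
- spool_b: Bystander: small thread spool, 32 mm across, 40 mm tall, beyond the rack. Origin: centre of its underside.
- cement: Bystander: small glass jar, 40 mm across, 55 mm tall, beyond the stand. Origin: centre of its underside.
- beads: Bystander: stack of round bead boxes, 38 mm across, 96 mm tall, beyond the stand. Origin: centre of its underside.
- stacker: Bystander: brass hair stacker, 34 mm across, 60 mm tall, standing on the robot's side of the stand. Origin: centre of its underside.
- bodkin: Bystander: wooden-handled needle tool, 130 mm long, lying on the robot's side of the table.

How it is judged:
On the way, in this order (a step that is already met when the one before it is completed fails the run):
1. the plate stands fully down in the stand's slot, let go, while the collar still rests up on its pins (z of plate in the frame of slot between -0.003 and 0.003 m and horizontal distance between plate and slot below 0.005 m and angle between plate's own z axis and vertical below 0.1 rad and angle between the x axis of plate and the x axis of slot, either way round below 0.06 rad and contact force between the fingers and plate below 0.2 N and z of collar in the frame of seat above 0.0125 m), for 0.2 s.
2. the collar, turned, has dropped over the pins (horizontal distance between collar and seat below 0.004 m and angle between collar's own z axis and vertical below 0.08 rad and z of collar in the frame of seat below 0.0105 m), for 0.1 s.
At the end, for the whole second after the job is handed in: Plate untouched and fully down in the slot (3 mm in height, 5 mm sideways, 0.1 rad upright, 0.06 rad square); collar upright on the stem, underside within 2.5 mm of the shoulder, at rest, held there by the robot with over 2 N; gauge still in the rack (z of plate in the frame of slot between -0.003 and 0.003 m and horizontal distance between plate and slot below 0.005 m and angle between plate's own z axis and vertical below 0.1 rad and angle between the x axis of plate and the x axis of slot, either way round below 0.06 rad and contact force between the fingers and plate below 0.2 N and horizontal distance between collar and seat below 0.004 m and angle between collar's own z axis and vertical below 0.08 rad and z of collar in the frame of seat below 0.0025 m and contact force between any of the fingers, the arm and collar above 2 N and linear speed of collar below 0.02 m/s and z of gauge in the frame of rack below 0.02 m); the arm keeps its last pose, push and grip.
It fails at once if a bystander on the bench is shoved by more than 40 mm (distance of any of spool_a, spool_b, cement, beads, stacker, bodkin from where it was at the start of the episode above 0.04 m).
It fails at once if the gauge is taken or knocked out of the rack (distance of gauge from where it was at the start of the episode above 0.03 m).
It also fails if it takes over 58 s, if anything falls off the work surface, if the arm or the gripper's body presses on something with over 40 N, if the wrist force passes 120 N, or if a joint passes its speed limit or range.

ROBOT

A 7-joint arm with a two-finger parallel gripper is mounted at the origin on the work surface. World frame = base frame: x ahead of the robot, y to its left, z up, the work surface at z = 0. Lengths are in m, angles in rad, forces in N, time in s.
With the tool pointing down it reaches from about 0.4 to 0.875 m from the base axis. Payload 19.3 kg.
Tool frame: the origin (TCP) lies midway between the tips of the shut fingers; the grasp point (between the pads) lies 19 mm behind it; z points along the fingers, y is the line along which they close (so a half turn about z gives the same grasp; the last joint's range is limited). The gripper opens to 85 mm and grips with 20 to 120 N. Pads are 22 mm wide; open, the fingers measure 114 mm over their backs; the gripper's body (76 mm by 85 mm) begins 54 mm behind the grasp point. The pads swing forward as they close: fully open they stand 13 mm farther back than shut.
Start: joints at [1.206, 0.521, -0.036, 1.599, 0.021, 1.021, -0.113], TCP at [0.182, -0.598, 0.231] pointing down, gripper open.
Joint ranges: [-2.91, 2.91], [-0.3, 2.13], [-1.5, 1.42], [0.17, 2.43], [-1.26, 4.41], [0.16, 1.93], [-2.52, 2.52]. Speed limits (rad/s): [1.89, 1.89, 2.39, 2.39, 3.01, 3.01, 3.01].

INTERFACE

Orientations are given as [roll, pitch, yaw] about the fixed x, y, z axes, in that order (R = Rz(yaw) Ry(pitch) Rx(roll)).
In Python, from workcell import bot, camrig, telemetry gives the robot as it stands (bot), with the cameras (camrig) and the readings (telemetry).
- The arm moves only by the shell command python3 nudge.py 'ROWS' [FORCE]. ROWS is a JSON object whose key "steps" holds a list of rows, 1 to 5 of them, each of 7 numbers: the finger opening in m, then dx, dy, dz in a scale on which 1.0 is 0.6 m, then a rotation vector rx, ry, rz in fractions of the full range, 1 being 4 rad; each row is the pose to reach, as a shift and turn from the pose commanded when the command began, along the tool's axes at that moment; what a row does not reach only later rows make up. A row lasts 1/8 s, in which the tool goes at most 0.0625 m and 0.188 rad, less where a joint would pass 70% of its speed; a pose out of reach is approached as far as the arm can. The fingers move at their own pace and stop on an object; FORCE is the grip in N (left out, the last holds). Time passes only in rows, so rows that do not move let the fingers close. It prints the time, the measured TCP pose, the force, the opening and the grip force at its end. Shift and turn numbers lie between -1 and 1, and a call with a number outside is refused. Input that does not fit is refused with a message, and nothing moves.
- telemetry.observe(): the state, without advancing time (a new reading comes with each control period).
- camrig.grab_frame(name): name is "side" or "top" or "wrist"; returns the picture (384x512x3 uint8, blue, green, red); there is no depth.
- camrig.calibration(name): a dict with "vfov" (degrees; the focal length in pixels is half the picture's height over the tangent of half this angle, whatever the lens; pixels are square), "cx", "cy" (the principal point, pixels), "dist_coeffs" ([k1, k2, p1, p2, k3] as OpenCV has them; the pictures are not rectified), "eye" and "attitude" of the camera in the world. Camera axes: x right, y down, z forward; pixel columns grow to the right and rows downward; lengths in m; the calibration is good to about 2 mm. A picture is of the moment at which its call begins: read the wrist's pose just before it. calibration takes no time and is no camera call; for the wrist camera it gives the pose at the moment of the call.
- bot.job_done(): hands the job in; it is judged then, once.
The state is a dict: "clock": time; "qpos": joint angles; "qd": joint speeds; "joint_efforts": joint torques, N m; "position": TCP position; "tool_rot": TCP orientation; "force": force on the tool from outside, world axes, zero at the start; "moment": the same for the moment, N m; "grip_width": finger opening in m; "finger_force": force on a finger pad.
Only numpy, scipy, OpenCV 4.12 (cv2) and the standard library are available. Lean on these libraries where they do the work, as an engineer would, in place of code of your own. Each camera call takes 0.05 s, during which the arm holds its last target. There are 200 camera calls.

## Working session

There is one attempt and no reset: what is moved stays moved. The work goes in short steps, Python scripts to look and compute and a shell command to move; the robot and the scene stay as the last step left them, time stands still between calls to the robot, and variables do not carry over. Pictures are saved under pics/ and viewed, at most 10 in all, crops included, and the job is handed in when it is done.

```bash
ls; mkdir -p pics
python3 - <<'E'
from workcell import bot, camrig, telemetry
import cv2
print(telemetry.observe())
for n in("top","side"):
    print(n,camrig.calibration(n)); cv2.imwrite(f"pics/{n}0.png",camrig.grab_frame(n))
E
```

```text
nudge.py
pics
workcell.py
{'clock': 0.0, 'qpos': array([ 1.20578275,  0.52198528, -0.03631944,  1.60000069,  0.0212229 ,
        1.02109041, -0.11280032]), 'qd': array([-2.10164736e-03,  1.19178667e-03,  1.40880550e-05,  1.11770515e-03,
       -1.61774322e-03, -1.50664237e-03,  1.80951850e-03]), 'joint_efforts': array([ 1.13448797e-03, -9.27100611e+01,  1.98091440e+00, -3.69932520e+01,
        1.79286813e-02,  8.21452006e-03, -4.76216144e-05]), 'position': array([ 0.18145954, -0.59773305,  0.23074635]), 'tool_rot': array([-3.14049917e+00,  1.01521119e-04,  2.94808275e-01]), 'force': array([-0.58730372,  1.54732635, -0.27463486]), 'moment': array([-0.08899457, -0.00324618, -0.01473399]), 'finger_force': 0.0, 'grip_width': 0.08570903676239125}
top {'vfov': 46.079396760794594, 'cx': 259.48928853792745, 'cy': 193.30191284781742, 'dist_coeffs': array([-0.05534734,  0.        ,  0.        ,  0.        ,  0.        ]), 'eye': array([0.32379363, 0.01134733, 1.14049895]), 'attitude': array([-2.92352964,  0.00600477, -1.55296205])}
side {'vfov': 57.31391703249232, 'cx': 258.8720794635691, 'cy': 193.09790859995184, 'dist_coeffs': array([0.00486619, 0.        , 0.        , 0.        , 0.        ]), 'eye': array([0.36412589, 0.50105062, 0.5122089 ]), 'attitude': array([-2.29553588e+00,  1.96096982e-03, -2.74969383e+00])}
```

View pics/top0.png

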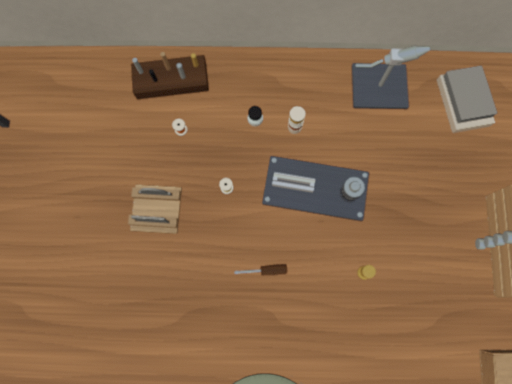

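View pics/side0.png

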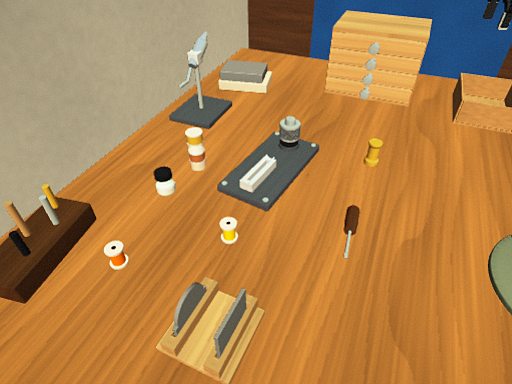

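The top view shows the rack at about (155,210), with the plate in its lower (robot-side) slot at (152,220) and the gauge at (155,192). The stand is at (316,187), its slot at (294,182) and the collar at (353,187). The side view confirms it: the square plate is on the right at (232,322), the round gauge on the left at (188,308).

```bash
cat > h.py <<'E'
import numpy as np, cv2
from scipy.spatial.transform import Rotation as R
def K(c):
    f=192/np.tan(np.radians(c["vfov"])/2); return np.array([[f,0,c["cx"]],[0,f,c["cy"]],[0,0,1.]])
def ray2z(c,uv,z):
    p=cv2.undistortPoints(np.float64(uv).reshape(-1,1,2),K(c),c["dist_coeffs"])[:,0]
    d=np.c_[p,np.ones(len(p))]@R.from_euler("xyz",c["attitude"]).as_matrix().T
    return c["eye"]+d*((np.reshape(z,(-1,1))-c["eye"][2])/d[:,2:])
def proj(c,P):
    Rm=R.from_euler("xyz",c["attitude"]).as_matrix().T
    return cv2.projectPoints(np.float64(P).reshape(-1,3),cv2.Rodrigues(Rm)[0],-Rm@c["eye"],K(c),c["dist_coeffs"])[0][:,0]
E
python3 - <<'E'
import cv2,numpy as np
from workcell import bot, camrig, telemetry
from h import *
c=camrig.calibration("top"); 
im=cv2.imread("pics/top0.png"); 
a=cv2.resize(im[145:230,258:378],None,fx=6,fy=6,interpolation=cv2.INTER_CUBIC)
b=cv2.resize(im[175:240,120:190],None,fx=6,fy=6,interpolation=cv2.INTER_CUBIC)
o=np.zeros((600,720,3),np.uint8); o[:510]=a[:510]; cv2.imwrite("pics/c1.png",o[:510]); 
s=cv2.imread("pics/side0.png"); s=cv2.resize(s[275:375,155:270],None,fx=4,fy=4,interpolation=cv2.INTER_CUBIC)
o=np.zeros((400,800,3),np.uint8); o[:390,:340]=b[:390,:340]; o[:400,340:800]=s; cv2.imwrite("pics/c2.png",o)
# rough
print(ray2z(c,[[316,187],[294,182],[353,187],[155,208],[152,220]],[0.02,.046,.084,.034,.08]).round(3))
g=im.max(2); m=((g<75)).astype(np.uint8); m[:, :258]=0;m[:,378:]=0;m[:145]=0;m[230:]=0
k=cv2.findContours(cv2.morphologyEx(m,cv2.MORPH_CLOSE,np.ones((25,25))),0,2)[0]
k=max(k,key=cv2.contourArea); r=cv2.minAreaRect(k); bx=cv2.boxPoints(r)
P=ray2z(c,bx,.02); print(bx,P.round(4),P.mean(0),np.linalg.norm(P-np.roll(P,1,0),axis=1))
E
```

```text
[[ 0.591 -0.121  0.02 ]
 [ 0.596 -0.063  0.046]
 [ 0.577 -0.203  0.084]
 [ 0.527  0.283  0.034]
 [ 0.489  0.277  0.08 ]]
[[327.00003 214.     ]
 [341.21194 186.59137]
 [366.8984  199.91028]
 [352.6865  227.31891]] [[ 0.5214 -0.1484  0.02  ]
 [ 0.5929 -0.1858  0.02  ]
 [ 0.5592 -0.2504  0.02  ]
 [ 0.4885 -0.2124  0.02  ]] [ 0.54051682 -0.19923966  0.02      ] [0.07190852 0.08070914 0.07289337 0.08027477]
```

View pics/c2.png

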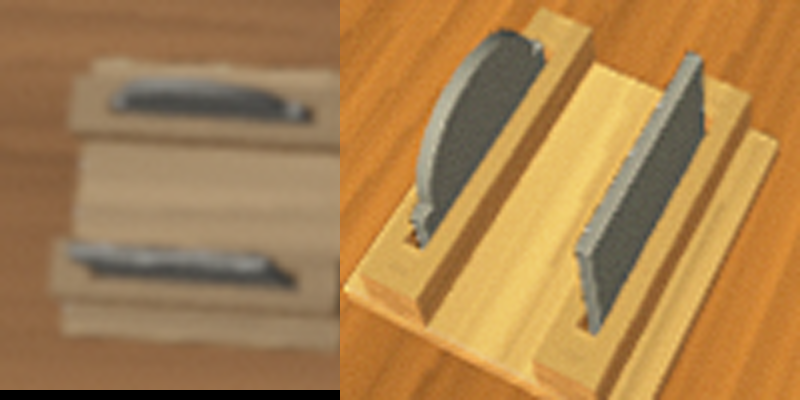

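```bash
cat >> h.py <<'E'
def rel(o,pos,yaw):
    T=R.from_euler("xyz",o["tool_rot"]); t=R.from_euler("xyz",[np.pi,0,yaw])
    return (T.inv().apply(np.array(pos)-o["position"])).round(4),(T.inv()*t).as_rotvec().round(4)
E
python3 - <<'E'
from workcell import bot, camrig, telemetry
from h import *
c=camrig.calibration("top"); P=ray2z(c,[[131.7,216.2],[164.7,218.7]],.082);d=P[0]-P[1];print(P,P.mean(0),np.linalg.norm(d),np.arctan2(d[1],d[0]))
P=ray2z(c,[[270,158],[368,182],[362,218],[264,196]],.02);print(P)
w=camrig.calibration("wrist");print(w)
o=telemetry.observe();T=R.from_euler("xyz",o["tool_rot"]);print(T.inv().apply(w["eye"]-o["position"]),(T.inv()*R.from_euler("xyz",w["attitude"])).as_matrix().round(2))
for y in(.1,-.1,-.25,1.3):print(rel(o,[.48,-.12,.30],y))
E
```

```text
[[0.49711341 0.32625375 0.082     ]
 [0.49253589 0.24646749 0.082     ]] [0.49482465 0.28636062 0.082     ] 0.07991745905829498 1.51348688399795
[[ 0.66592472 -0.00302372  0.02      ]
 [ 0.60615351 -0.25483005  0.02      ]
 [ 0.51254827 -0.2365047   0.02      ]
 [ 0.56510026  0.0109273   0.02      ]]
{'vfov': 67.91206090438594, 'cx': 259.0687941668148, 'cy': 191.93895636510265, 'dist_coeffs': array([-0.04306348,  0.        ,  0.        ,  0.        ,  0.        ]), 'eye': array([ 0.24605412, -0.57963978,  0.37239427]), 'attitude': array([ 2.87682500e+00,  1.78291837e-03, -1.27542585e+00])}
[ 0.06703994  0.00126494 -0.1416069 ] [[ 0.   -0.97 -0.26]
 [ 1.    0.   -0.  ]
 [ 0.   -0.26  0.97]]
(array([ 0.4245, -0.3705, -0.0689]), array([-0.001 ,  0.0002,  0.1948]))
(array([ 0.4245, -0.3705, -0.0689]), array([-1.000e-03,  3.000e-04,  3.948e-01]))
(array([ 0.4245, -0.3705, -0.0689]), array([-9.000e-04,  3.000e-04,  5.448e-01]))
(array([ 0.4245, -0.3705, -0.0689]), array([-9.0000e-04, -4.0000e-04, -1.0052e+00]))
```

View pics/c1.png

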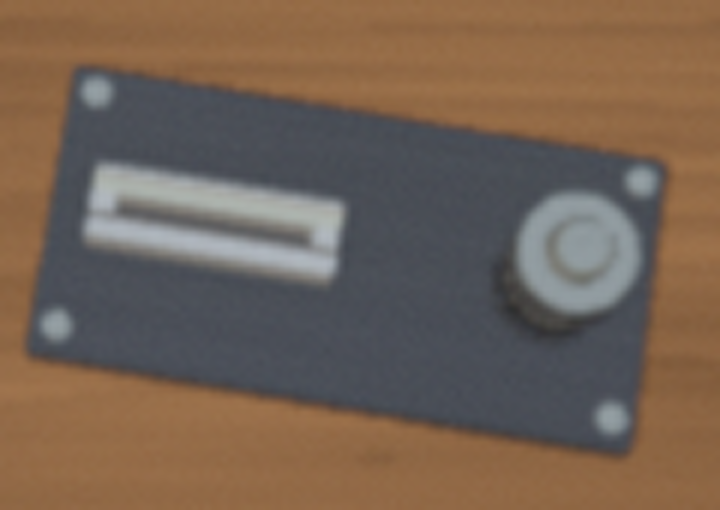

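Run:
```python
from workcell import bot, camrig, telemetry
from h import *
c=camrig.calibration("top"); q=lambda a:(np.array(a)+.5)/6-.5+[258,145]
P=ray2z(c,q([[77,65],[665,162],[632,455],[28,355]]),.02);print(P.round(4),P.mean(0),np.linalg.norm(P-np.roll(P,1,0),axis=1))
e=P[0]+P[3]-P[1]-P[2];print("yaw",np.arctan2(e[1],e[0])-np.pi/2)
print(ray2z(c,q([[578,255],[583,247],[214,222]]),[.084,.097,.046]))
print(rel(telemetry.observe(),[.58,-.09,.30],1.35))
```

```text
[[ 0.6729 -0.004   0.02  ]
 [ 0.6338 -0.2569  0.02  ]
 [ 0.5064 -0.2386  0.02  ]
 [ 0.545   0.015   0.02  ]] [ 0.58953775 -0.12112301  0.02      ] [0.12935574 0.25587173 0.12868484 0.25658439]
yaw -0.15211889282418212
[[ 0.5768343  -0.20513599  0.084     ]
 [ 0.57701519 -0.20455249  0.097     ]
 [ 0.59752992 -0.0615232   0.046     ]]
(array([ 0.5289, -0.3701, -0.0689]), array([-9.0000e-04, -5.0000e-04, -1.0552e+00]))
```

Units first: shifts go in shares of 0.6 m and turns go in shares of 4 rad. So 0.25 m is 0.4167, -0.07 m is -0.1167.

```bash
R1='x'; python3 nudge.py '{"steps": [[0.085, 0.0833, -0.0583, -0.025, 0, 0, 0], [0.085, 0.1667, -0.1167, -0.05, 0, 0, 0], [0.085, 0.25, -0.175, -0.075, 0, 0, 0], [0.085, 0.3333, -0.2333, -0.1, 0, 0, 0], [0.085, 0.4167, -0.2917, -0.115, 0, 0, 0]]}' 40
python3 nudge.py '{"steps": [[0.085, 0.0833, -0.0583, 0, 0, 0, -0.045], [0.085, 0.1667, -0.1167, 0, 0, 0, -0.09], [0.085, 0.25, -0.175, 0, 0, 0, -0.135], [0.085, 0.3333, -0.2333, 0, 0, 0, -0.18], [0.085, 0.4167, -0.2917, 0, 0, 0, -0.225]]}'
python3 - <<'E'
from workcell import bot, camrig, telemetry
from h import *
print(rel(telemetry.observe(),[.58,-.09,.30],1.419))
E
```

```text
clock: 0.72
position: [0.3705, -0.3568, 0.3008]
tool_rot: [3.141, -0.0, 0.295]
force: [1.2, 0.1, 0.4]
grip_width: 0.0851
finger_force: 0.0
clock: 1.35
position: [0.5588, -0.1167, 0.3001]
tool_rot: [-3.142, 0.0, 1.2]
force: [0.8, -1.2, 0.7]
grip_width: 0.0849
finger_force: 0.0
(array([0.0326, 0.0101, 0.0001]), array([-1.000e-04,  1.000e-04, -2.186e-01]))
```

Converted, 0.032 m is 0.0533, 0.01 m is 0.0167, -0.22 rad is -0.055.

```bash
python3 nudge.py '{"steps": [[0.085, 0.0533, 0.0167, 0, 0, 0, -0.0375], [0.085, 0.0533, 0.0167, 0, 0, 0, -0.055], [0.085, 0.0533, 0.0167, 0, 0, 0, -0.055], [0.085, 0.0533, 0.0167, 0, 0, 0, -0.055]]}'
python3 - <<'E'
from workcell import bot, camrig, telemetry
from h import *
w=camrig.calibration("wrist");im=camrig.grab_frame("wrist");o=telemetry.observe()
np.save("w1.npy",w,allow_pickle=True)
cv2.imwrite("pics/w1r.png",im)
z=0.152;u=np.array([np.cos(z),-np.sin(z),0]);v=np.array([np.sin(z),np.cos(z),0])
s=np.array([.5768,-.205,0]);m=s+v*.0725
pts=[m+a*.065*u+b*.13*v+[0,0,.02] for a in(-1,1) for b in(-1,1)]+[s+[0,0,.097],s+v*.145+[0,0,.046]]
p=proj(w,pts);print(p.round(1));print(o["position"],o["tool_rot"],rel(o,[.4948,.2664,.30],1.513))
np.save("p1.npy",p)
x0,y0=(p.min(0)-12).astype(int);x1,y1=(p.max(0)+12).astype(int);x0=max(x0,0);y0=max(y0,0);k=min(800/(x1-x0),600/(y1-y0));print(x0,y0,k)
cv2.imwrite("pics/w1.png",cv2.resize(im[y0:y1,x0:x1],None,fx=k,fy=k,interpolation=cv2.INTER_CUBIC))
E
```

```text
clock: 1.85
position: [0.5788, -0.0928, 0.3001]
tool_rot: [-3.141, 0.0, 1.412]
force: [-0.7, 0.3, 0.5]
grip_width: 0.0851
finger_force: 0.0
[[228.6 262.4]
 [222.4  96.4]
 [307.4 261.9]
 [314.4  96. ]
 [269.9 252.3]
 [268.9 138.7]]
[ 0.57878673 -0.09273849  0.30023392] [-3.14151747e+00  2.31280842e-04  1.41250992e+00] (array([ 3.414e-01, -1.395e-01,  2.000e-04]), array([-1.000e-04,  2.000e-04, -1.005e-01]))
210 83 3.141361256544503
```

View pics/w1.png

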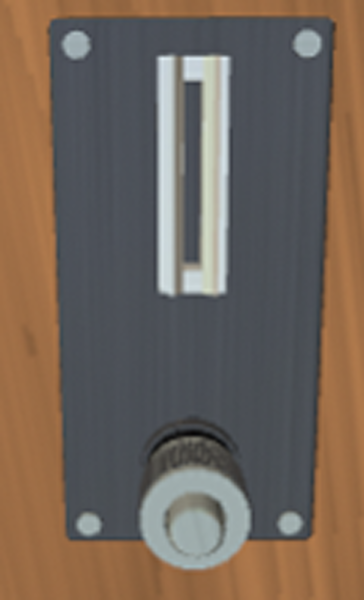

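Run:
```python
from h import *
w=np.load("w1.npy",allow_pickle=True).item()
q=lambda a:(np.array(a,float)+.5)/3.14136-.5+[210,83]
P=ray2z(w,q([[50,20],[332,18],[313,540],[68,538]]),.02);print(P.round(4),P.mean(0));e=P[0]+P[1]-P[2]-P[3];print(np.arctan2(e[1],e[0])-np.pi/2)
P=ray2z(w,q([[158,56],[230,56],[228,294],[160,295]]),.046);print(P.round(4),P.mean(0));e=P[0]+P[1]-P[2]-P[3];print(np.arctan2(e[1],e[0])-np.pi/2)
print(ray2z(w,q([[195,525],[195,515]]),[.097,.084]))
```

```text
[[ 0.5495  0.0141  0.02  ]
 [ 0.6742 -0.0047  0.02  ]
 [ 0.6368 -0.2588  0.02  ]
 [ 0.5111 -0.2375  0.02  ]] [ 0.59292089 -0.12174593  0.02      ]
-0.14863993267141806
[[ 0.5945 -0.01    0.046 ]
 [ 0.6246 -0.0148  0.046 ]
 [ 0.6096 -0.1166  0.046 ]
 [ 0.5792 -0.1122  0.046 ]] [ 0.60195367 -0.06341192  0.046     ]
-0.14738812625022923
[[ 0.57977389 -0.20177104  0.097     ]
 [ 0.5800724  -0.20355325  0.084     ]]
```

Converted, 0.28 m is 0.4667, 0.22 m is 0.3667, -0.03 rad is -0.0075.

```bash
python3 nudge.py '{"steps": [[0.085, 0.0833, -0.0333, 0, 0, 0, -0.0075], [0.085, 0.1833, -0.075, 0, 0, 0, -0.025], [0.085, 0.2833, -0.1167, 0, 0, 0, -0.025], [0.085, 0.3667, -0.15, 0, 0, 0, -0.025], [0.085, 0.4667, -0.19, 0, 0, 0, -0.025]]}'
python3 nudge.py '{"steps": [[0.085, 0.0833, -0.025, 0.0333, 0, 0, 0], [0.085, 0.0833, -0.025, 0.0667, 0, 0, 0], [0.085, 0.0833, -0.025, 0.0667, 0, 0, 0], [0.085, 0.0833, -0.025, 0.0667, 0, 0, 0]]}'
python3 - <<'E'
from workcell import bot, camrig, telemetry
from h import *
w=camrig.calibration("wrist");im=camrig.grab_frame("wrist")
np.save("w2.npy",w,allow_pickle=True)
u=np.array([.998,-.057,0]);v=np.array([.057,.998,0]);m=np.array([.4948,.2864,0])
pts=[m+a*v*.04+[0,0,.082] for a in(-1,1)]+[m+a*v*.04+[0,0,.034] for a in(-1,1)]+[m+.07*u+a*v*.04+[0,0,.034] for a in(-1,1)]
p=proj(w,pts);print(p.round(1))
x0,y0=(p.min(0)-20).astype(int).clip(0);x1,y1=(p.max(0)+20).astype(int);k=min(800/(x1-x0),600/(y1-y0));print(x0,y0,k)
cv2.imwrite("pics/w2.png",cv2.resize(im[y0:y1,x0:x1],None,fx=k,fy=k,interpolation=cv2.INTER_CUBIC))
E
```

```text
clock: 2.52
position: [0.5099, 0.2011, 0.3005]
tool_rot: [3.141, 0.0, 1.512]
force: [0.8, -0.0, -0.2]
grip_width: 0.0851
finger_force: 0.0
clock: 3.02
position: [0.4988, 0.2501, 0.261]
tool_rot: [3.141, -0.0, 1.513]
force: [-0.2, 0.5, 0.5]
grip_width: 0.085
finger_force: 0.0
[[252.5 177.3]
 [252.1 104.9]
 [253.3 169.5]
 [253.  106.2]
 [306.6 169.6]
 [309.2 106.3]]
232 84 5.3097345132743365
```

View pics/w2.png

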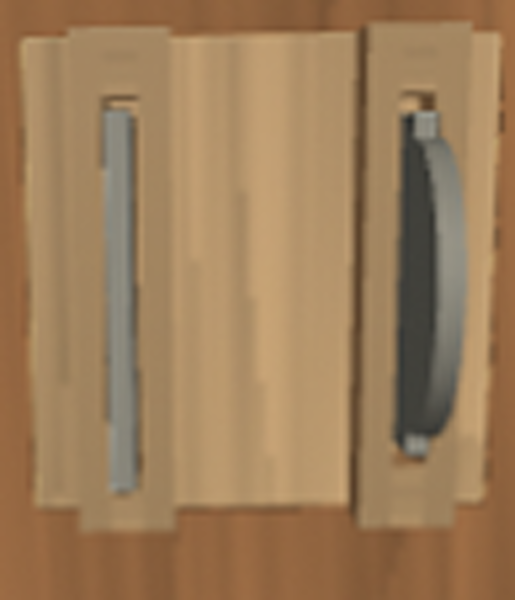

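Run:
```python
from workcell import bot, camrig, telemetry
from h import *
w=np.load("w2.npy",allow_pickle=True).item()
q=lambda a:(np.array(a,float)+.5)/5.30973-.5+[232,84]
P=ray2z(w,q([[117.5,110],[123,491]]),.082);d=P[0]-P[1];y=np.arctan2(d[1],d[0]);print(P,P.mean(0),np.linalg.norm(d),y)
o=telemetry.observe();print(rel(o,[*P.mean(0)[:2],.046],y),y)
# expected position of slot relative the rack also rim check
P=ray2z(w,q([[22,40],[500,33],[485,500],[37,506]]),.0);print(P)
```

```text
[[0.4988593  0.32681494 0.082     ]
 [0.49515343 0.24776407 0.082     ]] [0.49700636 0.28728951 0.082     ] 0.07913768215154765 1.523951085912556
(array([ 0.0369, -0.0042,  0.2152]), array([ 0.0011, -0.0003, -0.011 ])) 1.523951085912556
[[0.47459433 0.34821533 0.        ]
 [0.59544404 0.34326813 0.        ]
 [0.59132117 0.22238174 0.        ]
 [0.46936192 0.22768934 0.        ]]
```

Converted, 0.215 m is 0.3583, 0.037 m is 0.0617, -0.011 rad is -0.0028.

```bash
python3 nudge.py '{"steps": [[0.05, 0.0617, -0.0083, 0.0333, 0, 0, -0.0028], [0.05, 0.0617, -0.0083, 0.1167, 0, 0, -0.0028], [0.05, 0.0617, -0.0083, 0.2, 0, 0, -0.0028], [0.05, 0.0617, -0.0083, 0.2833, 0, 0, -0.0028], [0.05, 0.0617, -0.0083, 0.3583, 0, 0, -0.0028]]}' 40
python3 nudge.py '{"steps": [[0.05, 0, 0, 0, 0, 0, 0], [0, 0, 0, 0, 0, 0, 0], [0, 0, 0, 0, 0, 0, 0], [0, 0, 0, 0, 0, 0, 0], [0, 0, 0, 0, 0, 0, 0]]}' 40
```

```text
clock: 3.7
position: [0.4961, 0.2874, 0.0444]
tool_rot: [3.141, -0.0, 1.524]
force: [1.0, -0.6, 0.1]
grip_width: 0.0503
finger_force: 0.0
clock: 4.32
position: [0.4964, 0.2883, 0.047]
tool_rot: [3.139, -0.001, 1.525]
force: [-0.4, -2.0, 12.0]
grip_width: 0.0052
finger_force: 39.6
```

Converted, -0.13 m is -0.2167, -0.1 m is -0.1667.

```bash
python3 nudge.py '{"steps": [[0, 0, 0, -0.0333, 0, 0, 0], [0, 0, 0, -0.1, 0, 0, 0], [0, 0, 0, -0.1667, 0, 0, 0], [0, 0, 0, -0.2167, 0, 0, 0], [0, 0, 0, -0.2167, 0, 0, 0]]}' 60
python3 - <<'E'
from workcell import bot, camrig, telemetry
from h import *
print(rel(telemetry.observe(),[.600,-.0625,.18],1.421))
E
```

```text
clock: 4.95
position: [0.4962, 0.2886, 0.1789]
tool_rot: [3.137, -0.002, 1.526]
force: [0.3, 0.1, -1.0]
grip_width: 0.0056
finger_force: 58.7
(array([-0.3461,  0.1195, -0.0015]), array([ 0.004 , -0.0027,  0.1045]))
```

Converted, -0.25 m is -0.4167, -0.2 m is -0.3333, 0.104 rad is 0.026.

```bash
python3 nudge.py '{"steps": [[0, -0.0833, 0.0283, 0, 0, 0, 0.0075], [0, -0.1667, 0.0567, 0, 0, 0, 0.015], [0, -0.25, 0.085, 0, 0, 0, 0.0225], [0, -0.3333, 0.115, 0, 0, 0, 0.026], [0, -0.4167, 0.1433, 0, 0, 0, 0.026]]}'
python3 nudge.py '{"steps": [[0, -0.0667, 0.0167, 0, 0, 0, 0], [0, -0.1333, 0.0333, 0, 0, 0, 0], [0, -0.1633, 0.0392, 0.0167, 0, 0, 0], [0, -0.1633, 0.0392, 0.05, 0, 0, 0], [0, -0.1633, 0.0392, 0.05, 0, 0, 0]]}'
python3 - <<'E'
from workcell import bot, camrig, telemetry
from h import *
print(rel(telemetry.observe(),[.600,-.0625,.15],1.421))
w=camrig.calibration("wrist");im=camrig.grab_frame("wrist")
np.save("w3.npy",w,allow_pickle=True);cv2.imwrite("pics/w3r.png",im)
k=1.5;cv2.imwrite("pics/w3.png",cv2.resize(im[:,:],None,fx=k,fy=k,interpolation=cv2.INTER_CUBIC))
E
```

```text
clock: 5.58
position: [0.57, 0.0327, 0.1756]
tool_rot: [-3.142, -0.0, 1.422]
force: [0.7, -0.3, -0.5]
grip_width: 0.0052
finger_force: 58.7
clock: 6.2
position: [0.5776, -0.0654, 0.1441]
tool_rot: [-3.139, -0.0, 1.422]
force: [-0.5, 0.1, -1.1]
grip_width: 0.0051
finger_force: 58.7
(array([ 0.0062,  0.0217, -0.006 ]), array([-0.0027, -0.0004,  0.0015]))
```

View pics/w3.png

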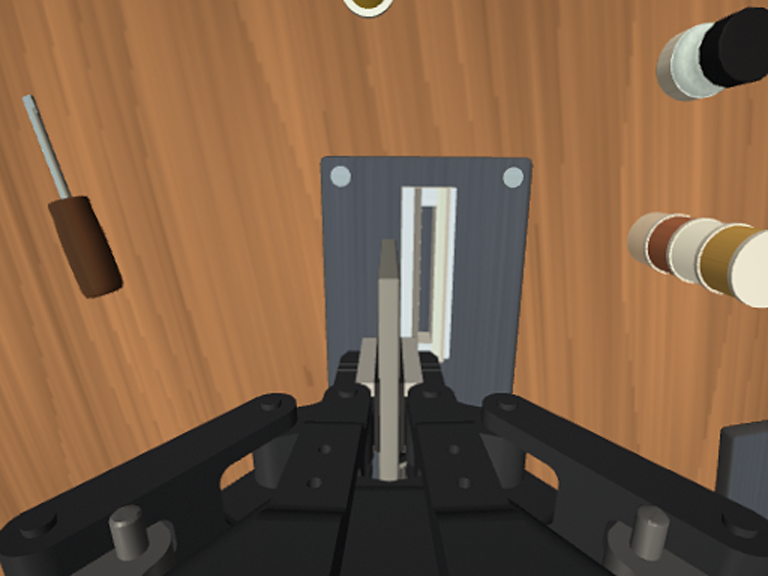

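Run:
```python
from workcell import bot, camrig, telemetry
from h import *
w=np.load("w3.npy",allow_pickle=True).item();o=telemetry.observe();T=R.from_euler("xyz",o["tool_rot"])
q=lambda a:(np.array(a,float)+.5)/1.5-.5
n=["plate top far","plate bot far","block farL","block farR","block nearR","floor far","floor near"]
P=ray2z(w,q([[389,277],[389,240],[401.5,187],[457,187],[449,359],[428,206],[426,332]]),[.18,.1096,.046,.046,.046,.02,.02])
for a,b in zip(n,P):print(a,b.round(4),T.inv().apply(b-o["position"]).round(4))
```

```text
plate top far [ 0.5849 -0.0263  0.18  ] [ 0.0395  0.0008 -0.0349]
plate bot far [ 0.5846 -0.0276  0.1096] [0.0382 0.0008 0.0355]
block farL [ 0.5941 -0.0093  0.046 ] [0.0576 0.0075 0.0991]
block farR [ 0.6241 -0.0137  0.046 ] [0.0577 0.0379 0.099 ]
block nearR [ 0.6084 -0.1145  0.046 ] [-0.0444  0.0373  0.099 ]
floor far [ 0.6091 -0.0238  0.02  ] [0.0454 0.0246 0.125 ]
floor near [ 0.5976 -0.1053  0.02  ] [-0.0368  0.0252  0.125 ]
```

Converted, 0.055 m is 0.0917, 0.022 m is 0.0367.

```bash
python3 nudge.py '{"steps": [[0, 0.012, 0.0367, 0, 0, 0, 0], [0, 0.012, 0.0367, 0.0333, 0, 0, 0], [0, 0.012, 0.0367, 0.0917, 0, 0, 0], [0, 0.012, 0.0367, 0.0917, 0, 0, 0], [0, 0.012, 0.0367, 0.0917, 0, 0, 0]]}'
python3 nudge.py '{"steps": [[0, 0, 0, 0.01, 0, 0, 0], [0, 0, 0, 0.02, 0, 0, 0], [0, 0, 0, 0.0267, 0, 0, 0], [0, 0, 0, 0.0267, 0, 0, 0]]}'
```

```text
clock: 6.88
position: [0.6017, -0.0618, 0.0912]
tool_rot: [3.141, -0.0, 1.422]
force: [-0.2, 0.2, 0.1]
grip_width: 0.0053
finger_force: 58.7
clock: 7.38
position: [0.6013, -0.0622, 0.0739]
tool_rot: [-3.141, 0.0, 1.422]
force: [0.1, 0.9, -1.1]
grip_width: 0.0052
finger_force: 58.7
```

Converted, 0.006 m is 0.01, 0.003 m is 0.005.

```bash
python3 nudge.py '{"steps": [[0, 0, 0, 0.005, 0, 0, 0], [0, 0, 0, 0.01, 0, 0, 0], [0, 0, 0, 0.01, 0, 0, 0]]}'
```

```text
clock: 7.75
position: [0.6013, -0.0622, 0.068]
tool_rot: [-3.141, 0.0, 1.422]
force: [-0.3, -0.2, -1.0]
grip_width: 0.0054
finger_force: 58.7
```

Converted, 0.011 m is 0.0183, 0.008 m is 0.0133.

```bash
python3 nudge.py '{"steps": [[0, 0, 0, 0.0067, 0, 0, 0], [0, 0, 0, 0.0133, 0, 0, 0], [0, 0, 0, 0.0183, 0, 0, 0], [0, 0, 0, 0.0183, 0, 0, 0]]}'
```

```text
clock: 8.25
position: [0.6013, -0.0622, 0.0569]
tool_rot: [-3.141, 0.0, 1.422]
force: [0.2, -0.1, -1.0]
grip_width: 0.0048
finger_force: 58.8
```

```bash
python3 nudge.py '{"steps": [[0, 0, 0, 0.0017, 0, 0, 0], [0, 0, 0, 0.0033, 0, 0, 0], [0, 0, 0, 0.005, 0, 0, 0], [0, 0, 0, 0.005, 0, 0, 0]]}'
```

```text
clock: 8.75
position: [0.6017, -0.0623, 0.0551]
tool_rot: [3.141, 0.0, 1.422]
force: [-4.6, -0.6, 14.8]
grip_width: 0.0056
finger_force: 61.3
```

Converted, -0.005 m is -0.0083, -0.001 m is -0.0017.

```bash
python3 nudge.py '{"steps": [[0.03, 0, 0, -0.0017, 0, 0, 0], [0.03, 0, 0, -0.0017, 0, 0, 0], [0.03, 0, 0, -0.0017, 0, 0, 0], [0.03, 0, 0, -0.0083, 0, 0, 0]]}' 20
python3 nudge.py '{"steps": [[0.04, 0, 0, -0.05, 0, 0, 0], [0.05, 0, 0, -0.1, 0, 0, 0], [0.06, 0, 0, -0.15, 0, 0, 0], [0.07, 0, 0, -0.2167, 0, 0, 0], [0.07, 0, 0, -0.2167, 0, 0, 0]]}'
python3 - <<'E'
from workcell import bot, camrig, telemetry
from h import *
o=telemetry.observe();print(rel(o,[.579,-.204,.19],1.42))
a=camrig.grab_frame("side");b=camrig.grab_frame("wrist");w=camrig.calibration("wrist");np.save("w4.npy",w,allow_pickle=True)
cv2.imwrite("pics/w4r.png",b)
s=cv2.resize(a[110:210,215:325],None,fx=4,fy=4,interpolation=cv2.INTER_CUBIC)
t=cv2.resize(b[60:360,170:350],None,fx=2,fy=2,interpolation=cv2.INTER_CUBIC)
O=np.zeros((600,800,3),np.uint8);O[:400,:440]=s;O[:600,440:800]=t;cv2.imwrite("pics/c4.png",O)
E
```

```text
clock: 9.25
position: [0.6013, -0.0621, 0.059]
tool_rot: [-3.141, 0.0, 1.422]
force: [1.0, -0.1, -0.3]
grip_width: 0.0301
finger_force: 0.0
clock: 9.88
position: [0.6028, -0.0622, 0.1922]
tool_rot: [3.137, -0.0, 1.421]
force: [-0.1, -0.0, -0.8]
grip_width: 0.0702
finger_force: 0.0
(array([-0.1438, -0.0025,  0.0022]), array([ 0.0046, -0.0003,  0.0015]))
```

View pics/c4.png

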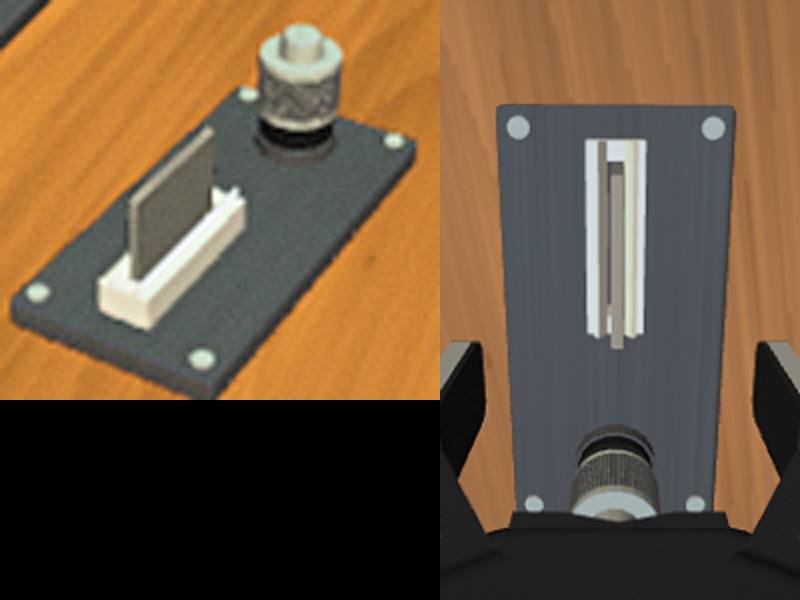

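The plate is fully seated and upright in both views, with the collar still up on its pins. Collar next.

Converted, -0.144 m is -0.24, -0.1 m is -0.1667, 0.0046 rad is 0.0012.

```bash
python3 nudge.py '{"steps": [[0.085, -0.0833, -0.0008, 0, 0, 0, 0], [0.085, -0.1667, -0.0017, 0, 0, 0, 0], [0.085, -0.24, -0.0025, 0, 0.0012, 0, 0], [0.085, -0.24, -0.0025, 0, 0.0012, 0, 0]]}' 40
python3 - <<'E'
from workcell import bot, camrig, telemetry
from h import *
o=telemetry.observe();print(o["qpos"].round(2),rel(o,[.580,-.2045,.052],1.42))
E
```

```text
clock: 10.48
position: [0.577, -0.2083, 0.1878]
tool_rot: [-3.135, 0.001, 1.417]
force: [-0.1, 1.0, 0.3]
grip_width: 0.0852
finger_force: 0.0
[ 0.58  0.59 -0.49  1.65  0.32  0.99 -0.18] (array([0.0043, 0.0033, 0.1357]), array([-0.0069,  0.001 , -0.0035]))
```

Converted, 0.134 m is 0.2233, 0.115 m is 0.1917, -0.0046 rad is -0.0012.

```bash
python3 nudge.py '{"steps": [[0.085, 0.005, 0.005, 0.05, -0.0012, 0, 0], [0.085, 0.005, 0.005, 0.1333, -0.0012, 0, 0], [0.085, 0.005, 0.005, 0.1917, -0.0012, 0, 0], [0.085, 0.005, 0.005, 0.2233, -0.0012, 0, 0], [0.085, 0.005, 0.005, 0.2233, -0.0012, 0, 0]]}' 40
python3 -c "
from workcell import bot, camrig, telemetry
from h import *
print(rel(telemetry.observe(),[.580,-.2045,.052],1.42))"
```

```text
clock: 11.1
position: [0.5809, -0.201, 0.0542]
tool_rot: [-3.14, -0.001, 1.422]
force: [0.3, 1.1, 0.9]
grip_width: 0.085
finger_force: 0.0
(array([-0.0036, -0.0004,  0.0022]), array([-0.002 , -0.0006,  0.0024]))
```

Converted, -0.0035 m is -0.0058, 0.002 m is 0.0033.

```bash
python3 nudge.py '{"steps": [[0.085, -0.0058, 0, 0.0033, 0, 0, 0], [0.04, -0.0058, 0, 0.0033, 0, 0, 0], [0.04, -0.0058, 0, 0.0033, 0, 0, 0], [0.04, -0.0058, 0, 0.0033, 0, 0, 0], [0.04, -0.0058, 0, 0.0033, 0, 0, 0]]}' 40
```

```text
clock: 11.72
position: [0.5796, -0.2054, 0.0538]
tool_rot: [-3.139, 0.001, 1.421]
force: [-11.2, 1.6, 12.5]
grip_width: 0.0473
finger_force: 39.8
```

Converted, 0.002 m is 0.0033, 0.001 m is 0.0017, 0.1 rad is 0.025.

```bash
python3 nudge.py '{"steps": [[0.04, 0, 0, 0.0017, 0, 0, 0], [0.04, 0, 0, 0.0033, 0, 0, 0], [0.04, 0, 0, 0.0033, 0, 0, 0.0075], [0.04, 0, 0, 0.0033, 0, 0, 0.025]]}' 50
```

```text
clock: 12.22
position: [0.5796, -0.2059, 0.0534]
tool_rot: [-3.14, 0.002, 1.32]
force: [-23.0, 0.1, 42.2]
grip_width: 0.0471
finger_force: 51.0
```

Converted, -0.0015 m is -0.0025, -0.001 m is -0.0017, 0.2 rad is 0.05.

```bash
python3 nudge.py '{"steps": [[0.04, 0, -0.0025, -0.0017, 0, 0, 0], [0.04, 0, -0.0025, -0.0017, 0, 0, 0.0175], [0.04, 0, -0.0025, -0.0017, 0, 0, 0.035], [0.04, 0, -0.0025, -0.0017, 0, 0, 0.05]]}' 50
```

```text
clock: 12.72
position: [0.5795, -0.2057, 0.0537]
tool_rot: [3.14, 0.001, 1.119]
force: [-7.0, -1.1, 19.9]
grip_width: 0.0471
finger_force: 51.0
```

Converted, 0.24 rad is 0.06.

```bash
python3 nudge.py '{"steps": [[0.04, 0, 0, 0, 0, 0, 0.015], [0.04, 0, 0, 0, 0, 0, 0.03], [0.04, 0, 0, 0, 0, 0, 0.045], [0.04, 0, 0, 0, 0, 0, 0.06]]}'
python3 nudge.py '{"steps": [[0.04, 0, 0, 0, 0, 0, 0.0125], [0.04, 0, 0, 0, 0, 0, 0.025], [0.04, 0, 0, 0, 0, 0, 0.0375], [0.04, 0, 0, 0, 0, 0, 0.05]]}'
```

```text
clock: 13.22
position: [0.5797, -0.2056, 0.0536]
tool_rot: [3.14, 0.0, 0.88]
force: [-5.4, -1.5, 15.8]
grip_width: 0.0468
finger_force: 50.7
clock: 13.72
position: [0.5797, -0.2058, 0.0537]
tool_rot: [3.14, 0.0, 0.68]
force: [-4.7, -2.3, 18.2]
grip_width: 0.0471
finger_force: 50.9
```

Converted, 0.2 rad is 0.05.

```bash
python3 nudge.py '{"steps": [[0.04, 0, 0, 0, 0, 0, 0.0125], [0.04, 0, 0, 0, 0, 0, 0.025], [0.04, 0, 0, 0, 0, 0, 0.0375], [0.04, 0, 0, 0, 0, 0, 0.05]]}'
python3 nudge.py '{"steps": [[0.04, 0, 0, 0, 0, 0, 0.0125], [0.04, 0, 0, 0, 0, 0, 0.025], [0.04, 0, 0, 0, 0, 0, 0.0375], [0.04, 0, 0, 0, 0, 0, 0.05]]}'
```

```text
clock: 14.22
position: [0.58, -0.2056, 0.0536]
tool_rot: [3.14, -0.001, 0.48]
force: [-2.4, -2.7, 13.7]
grip_width: 0.0468
finger_force: 50.4
clock: 14.72
position: [0.5796, -0.2052, 0.0527]
tool_rot: [3.141, -0.001, 0.28]
force: [0.5, -1.2, -0.6]
grip_width: 0.047
finger_force: 51.4
```

The push force has gone and z fell by 1 mm, so the keyways are over the pins. Next I push down.

Converted, 0.006 m is 0.01, 0.004 m is 0.0067.

```bash
python3 nudge.py '{"steps": [[0.04, 0, 0, 0.0033, 0, 0, 0], [0.04, 0, 0, 0.0067, 0, 0, 0], [0.04, 0, 0, 0.01, 0, 0, 0], [0.04, 0, 0, 0.01, 0, 0, 0]]}' 60
```

```text
clock: 15.22
position: [0.5791, -0.2053, 0.046]
tool_rot: [3.141, 0.0, 0.282]
force: [-1.7, -5.4, -1.4]
grip_width: 0.0469
finger_force: 62.8
```

Converted, 0.006 m is 0.01, 0.004 m is 0.0067.

```bash
python3 nudge.py '{"steps": [[0.04, 0, 0, 0.0033, 0, 0, 0], [0.04, 0, 0, 0.0067, 0, 0, 0], [0.04, 0, 0, 0.01, 0, 0, 0], [0.04, 0, 0, 0.01, 0, 0, 0]]}' 90
python3 nudge.py '{"steps": [[0.04, 0, 0, 0.0017, 0, 0, 0], [0.04, 0, 0, 0.0033, 0, 0, 0], [0.04, 0, 0, 0.005, 0, 0, 0], [0.04, 0, 0, 0.005, 0, 0, 0]]}' 90
```

```text
clock: 15.72
position: [0.5792, -0.2054, 0.0404]
tool_rot: [3.141, 0.0, 0.282]
force: [-4.6, -4.8, 4.9]
grip_width: 0.0461
finger_force: 91.9
clock: 16.23
position: [0.5793, -0.2054, 0.0384]
tool_rot: [3.141, 0.0, 0.282]
force: [-10.0, -2.9, 24.9]
grip_width: 0.0461
finger_force: 94.1
```

```bash
python3 nudge.py '{"steps": [[0.04, 0, 0, 0, 0, 0, 0], [0.04, 0, 0, 0, 0, 0, 0], [0.04, 0, 0, 0, 0, 0, 0]]}' 90
python3 - <<'E'
from workcell import bot, camrig, telemetry
import cv2
a=camrig.grab_frame("side");cv2.imwrite("pics/s5.png",cv2.resize(a[90:215,200:345],None,fx=4,fy=4,interpolation=cv2.INTER_CUBIC))
E
```

```text
clock: 16.6
position: [0.5793, -0.2054, 0.0384]
tool_rot: [3.141, 0.0, 0.282]
force: [-9.8, -2.4, 24.9]
grip_width: 0.0461
finger_force: 94.1
```

View pics/s5.png

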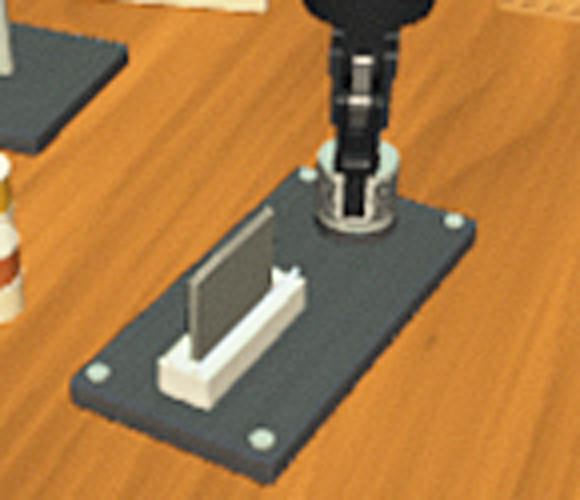

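The collar sits fully down on the shoulder at (358,190), with no sleeve showing. The plate is upright in its slot at (230,300). I hold about 25 N and hand in.

```bash
python3 -c "
from workcell import bot, camrig, telemetry
print(bot.job_done())"
```

```text
the job is handed in; nothing more can be done
None
```

The plate is fully down in the stand's slot and released, and the keyed collar was held home with about 25 N when I handed the job in at about 16.7 s; no verdict was printed.

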